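# Reset the pop-up indicators on three fuel filters

### The arm

A 6-joint arm with a two-finger parallel gripper is mounted at the origin on the work surface. World frame = base frame: x ahead of the robot, y to its left, z up, the work surface at z = 0. Lengths are in m, angles in rad, forces in N, time in s.
With the tool pointing down it reaches from about 0.275 to 0.75 m from the base axis. Payload 10.2 kg.
Tool frame: the origin (TCP) lies midway between the tips of the shut fingers; the grasp point (between the pads) lies 19 mm behind it (env.hold_point_z is the distance from the TCP to the grasp point, in m); x points along the fingers, z is the direction in which the jaws open and shut, and the axes are right-handed (so a half turn about x gives the same grasp; the last joint's range is limited). The gripper opens to 85 mm and grips with 20 to 120 N. Pads are 22 mm wide; open, the fingers measure 114 mm over their backs; the gripper's body (76 mm by 85 mm) begins 54 mm behind the grasp point. The pads swing forward as they close: fully open they stand 13 mm farther back than shut.
Start: joints at [1.023, 0.313, 1.498, -0, 1.331, -0.223], TCP at [0.168, 0.498, 0.199] pointing down, gripper open.
Joint ranges: [-2.94, 2.94], [-0.97, 2.17], [0.19, 2.56], [-1.23, 4.37], [0.02, 3.11], [-2.88, 2.88]. Speed limits (rad/s): [2.39, 2.39, 3.01, 3.14, 3.14, 3.14].

### API

Orientations are given as a unit quaternion [x, y, z, w].
In Python, from bench import env, kinematics, monitor, eyes, job gives the robot as it stands. The module is installed in compiled form; this text tells all that it offers. Calls block until the motion is done:
- env.reach(position, orientation): joint-space move of the TCP to a pose.
- env.movel(position, velocity=0.15, frame=None, guard=None): straight line of the TCP; frame=None keeps the orientation; velocity is the mean speed in m/s. With guard (N) it stops when the force on the tool has changed by that much, and returns True; else False.
- env.set_joints(angles): joint-space move.
- env.release() and env.close_gripper(effort=None): open the fingers fully, or close them until they stop; effort is the grip in N (None keeps the last).
- env.hold(seconds).
- kinematics.ik(position, orientation): joint angles nearest the present ones, or None.
- monitor.sense(): the state.
- eyes.grab_frame(name): name is "scene" or "top" or "wrist"; returns a dict with "frame" (480x640x3 uint8, red, green, blue), "mtx" (3x3 intrinsics, pixels), "view" (4x4, takes a point from world to camera coordinates). Camera axes: x right, y down, z forward; pixel columns grow to the right and rows downward; lengths in m; the calibration is good to about 2 mm. The wrist camera is an equidistant fisheye: a pixel r from the principal point sees the ray r / f radians off the axis. A picture is of the moment at which its call begins. There is no depth.
A pose or a line that the arm cannot do raises env.MotionError and nothing moves.
- job.hand_in(): hands the job in, once; it reports no verdict.
The state is a dict: "clock": time; "joints": joint angles; "qvel": joint speeds; "joint_efforts": joint torques, N m; "position": TCP position; "ee_rot": TCP orientation; "contact_force": force on the tool from outside, world axes, zero at the start; "ft_torque": the same for the moment, N m; "finger_gap": opening from 0.0 (shut) to 1.0 (fully open).
Only numpy, scipy, OpenCV 4.12 (cv2) and the standard library are available. Lean on these libraries where they do the work, as an engineer would, in place of code of your own. Each camera call takes 0.05 s, during which the arm holds its last target.

### The job

The three fuel filters have been serviced: reset their pop-up indicators in the order of the fuel line by pressing the round cap on top of each gently with the fingertips, fully down so that it stays there, first on the tallest filter, then the middle one, then the shortest. Do not grasp, lift, shift or tip the filters, never press hard (about 6 N is plenty), and leave everything else on the bench alone.

Things in the scene. Friction and masses are not known exactly. Their poses are not given: they have to be found in the camera images.
- filter_tall: the tallest of three loose, upright fuel filters, alike but for height: black bowl 76 mm in diameter, aluminium head 84 mm in diameter on top, flat head top 143 mm above the bench, two brass pipe stubs at the head's sides along its own +y and -y, ending 56 mm from its axis; about 0.85 kg. Origin: centre of the underside, z up
- ind_tall (a joint): stem travel of the pop-up indicator of the tallest filter, in m: 0 fully popped up, 0.010 fully down at its stop. Starts at 0 to 0.0015. Pushing it takes about 3 N all the way, then it is at its stop; it stays down when left
- ind_tall_top (a point): centre of the top face of that indicator's flat round black cap (26 mm in diameter, in the centre of the head); 165 mm above the bench when fully up, 155 mm when fully down, still 12 mm above the head's top and 9 mm above the flat 36 mm collar around it. The cap is cushioned on its stem: past 3 N it gives about 1 mm for each further 2 N, up to 6 mm, and springs back when released, while the stem stays down. Moves with the cap, z up
- filter_mid: the middle-height of three loose, upright fuel filters, alike but for height: black bowl 76 mm in diameter, aluminium head 84 mm in diameter on top, flat head top 108 mm above the bench, two brass pipe stubs at the head's sides along its own +y and -y, ending 56 mm from its axis; about 0.75 kg. Origin: centre of the underside, z up
- ind_mid (a joint): stem travel of the pop-up indicator of the middle-height filter, in m: 0 fully popped up, 0.010 fully down at its stop. Starts at 0 to 0.0015. Pushing it takes about 3 N all the way, then it is at its stop; it stays down when left
- ind_mid_top (a point): centre of the top face of that indicator's flat round black cap (26 mm in diameter, in the centre of the head); 130 mm above the bench when fully up, 120 mm when fully down, still 12 mm above the head's top and 9 mm above the flat 36 mm collar around it. The cap is cushioned on its stem: past 3 N it gives about 1 mm for each further 2 N, up to 6 mm, and springs back when released, while the stem stays down. Moves with the cap, z up
- filter_short: the shortest of three loose, upright fuel filters, alike but for height: black bowl 76 mm in diameter, aluminium head 84 mm in diameter on top, flat head top 73 mm above the bench, two brass pipe stubs at the head's sides along its own +y and -y, ending 56 mm from its axis; about 0.65 kg. Origin: centre of the underside, z up
- ind_short (a joint): stem travel of the pop-up indicator of the shortest filter, in m: 0 fully popped up, 0.010 fully down at its stop. Starts at 0 to 0.0015. Pushing it takes about 3 N all the way, then it is at its stop; it stays down when left
- ind_short_top (a point): centre of the top face of that indicator's flat round black cap (26 mm in diameter, in the centre of the head); 95 mm above the bench when fully up, 85 mm when fully down, still 12 mm above the head's top and 9 mm above the flat 36 mm collar around it. The cap is cushioned on its stem: past 3 N it gives about 1 mm for each further 2 N, up to 6 mm, and springs back when released, while the stem stays down. Moves with the cap, z up
- socket_a: loose steel socket (tube) standing upright, 28 mm in diameter, 38 mm high; a bystander. Origin: centre of its underside
- socket_b: loose steel socket (tube) standing upright, 24 mm in diameter, 30 mm high; a bystander. Origin: centre of its underside
- pump: loose electric fuel pump standing upright, aluminium with a black sleeve, 44 mm in diameter, 114 mm high with its white outlet; it has no indicator; a bystander. Origin: centre of its underside
- wrench: loose open-ended wrench lying on the bench nearer the robot than the filters, below 20 mm high; a bystander
- screwdriver: loose screwdriver lying on the bench nearer the robot than the filters, below 40 mm high; a bystander
- jar: loose glass jar with a steel lid, 56 mm in diameter, 70 mm high; a bystander. Origin: centre of its underside
- lock_ring: loose flat dark steel ring, 84 mm in diameter, 8 mm thick, lying on the bench; a bystander. Origin: centre of its underside
Mind the look-alikes: they are no part of the job. Leave any pink look-alike of the filter_tall alone. Leave any blue or purple look-alike of the filter_mid alone.

How it is judged:
By the outcome, as a careful person would: the job done as asked, in the order asked, and still so for the second after the job is handed in, with the robot touching nothing.
It also fails if it takes over 51 s, if anything falls off the work surface, if the arm or the gripper's body presses on something with over 40 N, if the wrist force passes 120 N, or if a joint passes its speed limit or range.

## Working session

There is one attempt and no reset: what is moved stays moved. The work goes in short steps, each a Python script; the robot and the scene stay as the last script left them, time stands still between calls to the robot, and variables do not carry over. Pictures are saved under pics/ and viewed, and the job is handed in when it is done.

```bash
mkdir -p pics
python3 - <<'E'
from bench import env, kinematics, monitor, eyes, job
import cv2,numpy as np
for n in ("scene","top","wrist"):
    f=eyes.grab_frame(n); cv2.imwrite(f"pics/{n}0.png",f["frame"][:,:,::-1]); print(n,f["mtx"].round(2).tolist(),f["view"].round(4).tolist())
s=monitor.sense(); print(s)
E
```

```text
scene [[464.34, 0.0, 329.52], [0.0, 464.34, 246.58], [0.0, 0.0, 1.0]] [[0.3785, 0.9255, 0.0152, -0.2509], [0.6219, -0.2421, -0.7447, -0.2344], [-0.6855, 0.2914, -0.6672, 1.349], [0.0, 0.0, 0.0, 1.0]]
top [[507.56, 0.0, 315.82], [0.0, 507.56, 238.91], [0.0, 0.0, 1.0]] [[0.0167, -0.9998, -0.0047, 0.0179], [-0.994, -0.0161, -0.1078, 0.5555], [0.1078, 0.0064, -0.9942, 1.031], [0.0, 0.0, 0.0, 1.0]]
wrist [[371.65, 0.0, 316.12], [0.0, 371.65, 238.58], [0.0, 0.0, 1.0]] [[0.3191, 0.9477, -0.0003, -0.5245], [0.9113, -0.3068, 0.2745, -0.0359], [0.26, -0.0879, -0.9616, 0.3774], [0.0, 0.0, 0.0, 1.0]]
{'clock': 0.15, 'joints': array([ 1.02262525e+00,  3.13340101e-01,  1.49821513e+00, -1.36525870e-05,
        1.33098619e+00, -2.23391714e-01]), 'qvel': array([-0.00170337, -0.00245072, -0.00282206,  0.00093108,  0.00119711,
        0.00097833]), 'joint_efforts': array([ 1.78204609e-03, -4.12363243e+01, -2.59794599e+01, -2.03978771e-04,
        3.22151747e-03,  1.12262302e-05]), 'position': array([0.16742992, 0.49737213, 0.19897488]), 'ee_rot': array([-0.41271913,  0.57456678,  0.41244948,  0.57395241]), 'contact_force': array([-0.25580529, -0.66016593,  0.2602481 ]), 'ft_torque': array([ 0.02260684, -0.04549133,  0.04150662]), 'finger_gap': 0.9999284807422092}
```

```bash
ls -la . pics
```

```text
.:
total 12
drwxr-xr-x  3 agent agent 4096 Dec  6 17:43 .
drwxr-xr-x 23 root  root  4096 Dec  6 17:43 ..
drwxr-xr-x  2 agent agent 4096 Dec  6 17:43 pics

pics:
total 1332
drwxr-xr-x 2 agent agent   4096 Dec  6 17:43 .
drwxr-xr-x 3 agent agent   4096 Dec  6 17:43 ..
-rw-r--r-- 1 agent agent 561921 Dec  6 17:43 scene0.png
-rw-r--r-- 1 agent agent 373366 Dec  6 17:43 top0.png
-rw-r--r-- 1 agent agent 411857 Dec  6 17:43 wrist0.png
```

View pics/scene0.png

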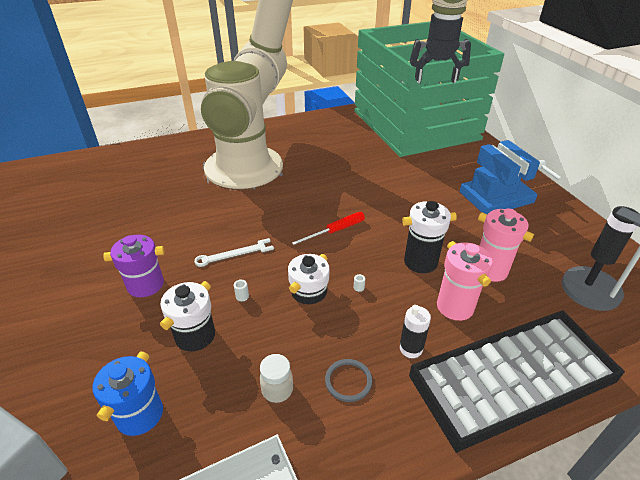

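View pics/top0.png

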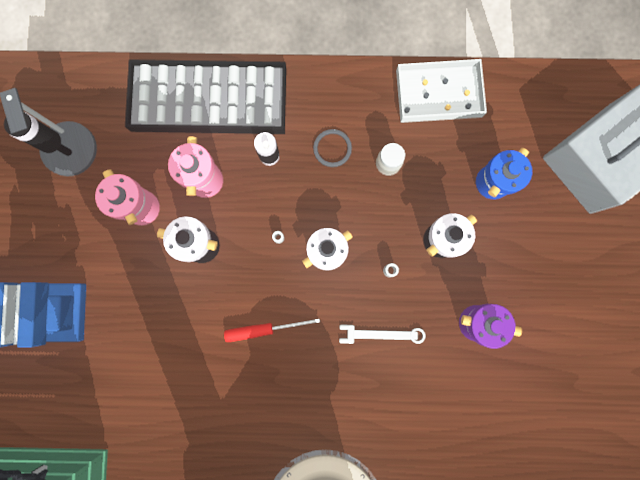

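View pics/wrist0.png

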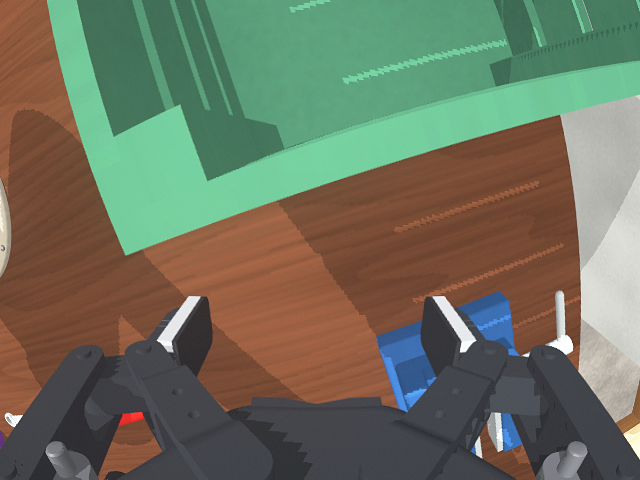

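Candidates are the aluminium heads with black bowls:
- tall: top (186,239), scene (430,208)
- mid: top (455,234), scene (187,292)
- short: top (327,248), scene (308,262)

The pink ones (top (118,195) and (190,162)), the blue one (510,172) and the purple one (492,326) are look-alikes. I'll confirm in an enlarged crop.

Run:
```python
import cv2,numpy as np
t=cv2.imread("pics/top0.png"); s=cv2.imread("pics/scene0.png")
row=lambda im,pts,h:np.hstack([cv2.resize(im[y-h:y+h,x-h:x+h],(264,264),interpolation=cv2.INTER_CUBIC) for x,y in pts])
cv2.imwrite("pics/crop1.png",np.vstack([row(t,[(186,239),(455,234),(327,248)],33),row(s,[(430,208),(187,292),(308,262)],33)]))
```

```text
(no output)
```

View pics/crop1.png

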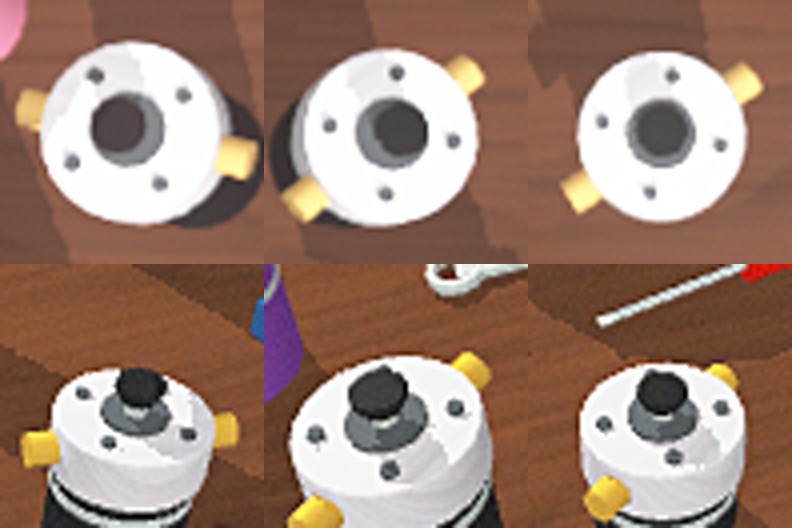

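```bash
cat > h.py <<'E'
import numpy as np
K={'top':np.array([[507.56,0,315.82],[0,507.56,238.91],[0,0,1]]),'scene':np.array([[464.34,0,329.52],[0,464.34,246.58],[0,0,1]])}
V={'scene':np.array([[0.3785,0.9255,0.0152,-0.2509],[0.6219,-0.2421,-0.7447,-0.2344],[-0.6855,0.2914,-0.6672,1.349],[0,0,0,1]]),
'top':np.array([[0.0167,-0.9998,-0.0047,0.0179],[-0.994,-0.0161,-0.1078,0.5555],[0.1078,0.0064,-0.9942,1.031],[0,0,0,1]])}
def ray(c,u,v,z):
    R,t=V[c][:3,:3],V[c][:3,3]; o=-R.T@t; d=R.T@np.linalg.solve(K[c],[u,v,1]); return o+d*(z-o[2])/d[2]
E
python3 - <<'E'
from h import *; import cv2
D={'tall':((182.4,237.2),(431.8,204.5),.165),'mid':((456.3,233.3),(182.5,288.8),.130),'short':((327,247.6),(308.3,259.3),.095)}
P={c:K[c]@V[c][:3] for c in K}
for n,(a,b,z) in D.items():
    X=cv2.triangulatePoints(P['top'],P['scene'],np.array(a,float).reshape(2,1),np.array(b,float).reshape(2,1)); 
    print(n,ray('top',*a,z).round(4),ray('scene',*b,z).round(4),(X[:3]/X[3]).ravel().round(4))
im=cv2.imread('pics/top0.png'); 
for n,(a,b,z) in D.items():
    x,y=map(int,a); g=im[y-33:y+33,x-33:x+33].min(2); m=(g>170).astype(np.uint8)
    c=max(cv2.findContours(m,0,2)[0],key=cv2.contourArea); h=cv2.convexHull(c); e=cv2.fitEllipse(h); print(n,'head',e,ray('top',e[0][0]+x-33,e[0][1]+y-33,z-.022).round(4))
E
```

```text
tall [0.5397 0.2698 0.165 ] [0.5424 0.2718 0.165 ] [0.5405 0.2714 0.1635]
mid [ 0.5593 -0.2392  0.13  ] [ 0.5588 -0.2368  0.13  ] [ 0.5594 -0.2379  0.1311]
short [0.5313 0.0044 0.095 ] [0.5335 0.0058 0.095 ] [0.5318 0.0053 0.0936]
tall head ((37.0689582824707, 35.05799102783203), (44.953086853027344, 47.02493667602539), 112.99684143066406) [0.5387 0.2688 0.143 ]
mid head ((29.424758911132812, 35.12859344482422), (43.406368255615234, 45.40034866333008), 60.604278564453125) [ 0.5583 -0.2377  0.108 ]
short head ((32.924930572509766, 34.601783752441406), (41.865055084228516, 42.08016586303711), 172.4622344970703) [0.5313 0.0042 0.073 ]
```

```bash
cat >> h.py <<'E'
from scipy.spatial.transform import Rotation as Ro
TG={'tall':(.540,.270,.165),'mid':(.5590,-.2378,.130),'short':(.532,.005,.095)}
def quat(yaw):
    x=np.array([0,0,-1.]); z=np.array([np.cos(yaw),np.sin(yaw),0]); return Ro.from_matrix(np.c_[x,np.cross(z,x),z]).as_quat()
E
python3 - <<'E'
from h import *
from bench import env, kinematics, monitor, eyes, job
s=monitor.sense(); m=Ro.from_quat(s['ee_rot']).as_matrix(); print(m.round(2))
for n,(x,y,z) in TG.items():
    a=np.arctan2(y,x)
    for d in (np.pi/2,-np.pi/2):
        j=kinematics.ik([x,y,z+.03],quat(a+d)); print(n,d,None if j is None else np.round(j,2))
env.movel([s['position'][0],s['position'][1],.29],.12)
env.close_gripper(20)
s=monitor.sense();print(s['clock'],s['position'],s['finger_gap'],s['contact_force'])
E
```

```text
[[-0.   -0.95  0.32]
 [-0.    0.32  0.95]
 [-1.    0.   -0.  ]]
tall 1.5707963267948966 [ 0.27  0.49  1.25 -0.    1.4  -1.76]
tall -1.5707963267948966 [ 0.27  0.49  1.25 -0.    1.4   1.38]
mid 1.5707963267948966 [-0.59  0.52  1.29 -0.    1.33 -1.76]
mid -1.5707963267948966 [-0.59  0.52  1.29 -0.    1.33  1.38]
short 1.5707963267948966 [-0.21  0.4   1.58 -0.    1.16 -1.79]
short -1.5707963267948966 [-0.21  0.4   1.58 -0.    1.16  1.35]
1.825 [0.16744395 0.49735499 0.28999654] 0.002504973548162554 [0.5345682  0.19536603 0.14061429]
```

Run:
```python
from h import *
from bench import env, kinematics, monitor, eyes, job
import cv2
x,y,z=TG['tall']; q=quat(np.arctan2(y,x))
env.reach([x,y,.26],q); env.movel([x,y,z+.015],.1)
env.hold(.2)
for n in ("scene","wrist"):
    cv2.imwrite(f"pics/{n}1.png",eyes.grab_frame(n)["frame"][:,:,::-1])
s=monitor.sense();print(s['clock'],s['position'],s['joints'].round(2),s['contact_force'])
a=cv2.imread("pics/scene1.png")[110:280,340:540]; b=cv2.imread("pics/wrist1.png")
cv2.imwrite("pics/c1.png",np.hstack([cv2.resize(a,(400,340)),cv2.resize(b,(400,340))]))
```

```text
4.6833 [0.54008589 0.27001552 0.18026163] [ 0.27  0.5   1.27  0.    1.37 -0.19] [-0.1194352   0.34347536  0.42519368]
```

View pics/c1.png

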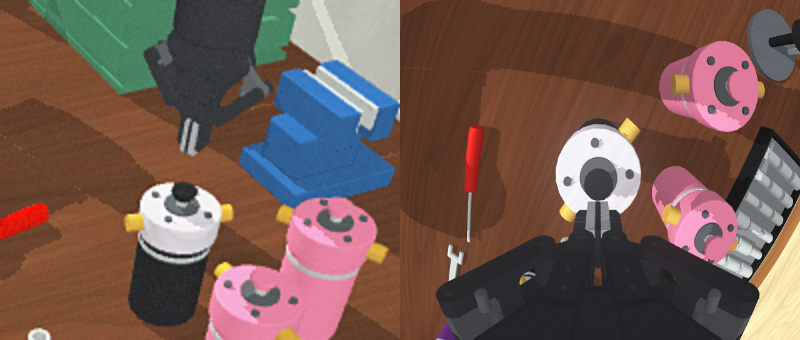

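Run:
```python
from h import *
for X in [(.54,.27,.180),(.54,.27,.165)]:
    p=K['scene']@(V['scene'][:3]@np.r_[X,1]); print(p[:2]/p[2])
import cv2
a=cv2.imread("pics/scene1.png")[160:240,390:480]; cv2.imwrite("pics/c2.png",cv2.resize(a,None,fx=6,fy=6,interpolation=cv2.INTER_NEAREST))
f=cv2.imread("pics/wrist1.png")[140:320,410-200:610-0]; cv2.imwrite("pics/c3.png",cv2.resize(f,None,fx=2,fy=2))
```

```text
[431.61553722 198.04287483]
[430.42531361 204.03036667]
```

View pics/c2.png

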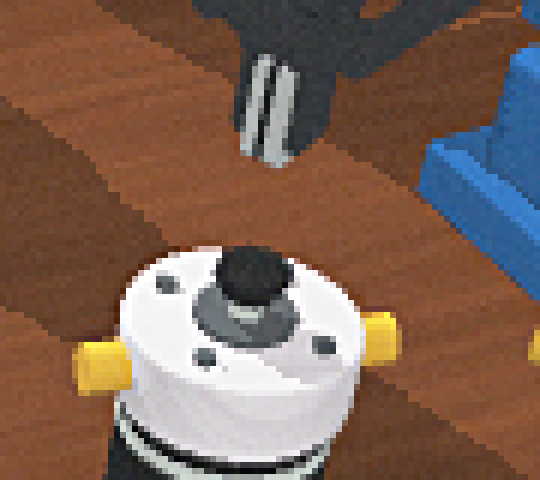

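View pics/c3.png

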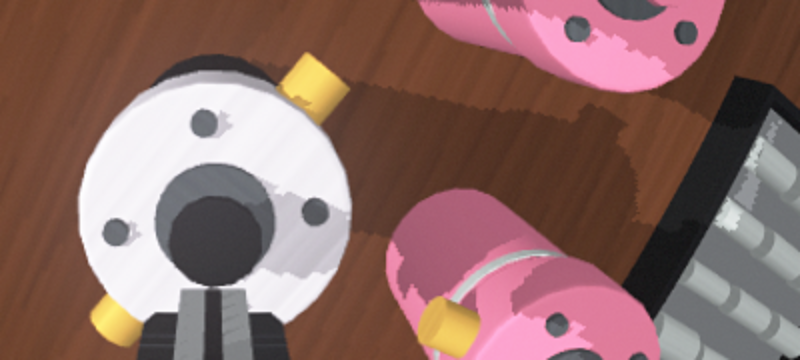

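Run:
```python
from h import *
from bench import env, kinematics, monitor, eyes, job
import cv2
T=eyes.grab_frame("top"); W=eyes.grab_frame("wrist"); 
cv2.imwrite("pics/top2.png",T["frame"][:,:,::-1]); 
k=W['mtx']
def wp(X):
    c=(W['view']@np.r_[X,1])[:3]; th=np.arctan2(np.hypot(c[0],c[1]),c[2]); r=th*k[0,0]; ph=np.arctan2(c[1],c[0]); return (k[0,2]+r*np.cos(ph),k[1,2]+r*np.sin(ph))
s=monitor.sense(); p=s['position']; print(p, 'tcp',wp(p),'cap',wp((.54,.27,.165)),'collar',wp((.54,.27,.146)),'head',wp((.54,.27,.143)))
c=T["frame"][150:330,80:330][:,:,::-1]; cv2.imwrite("pics/c4.png",cv2.resize(c,None,fx=3,fy=3))
q=K['top']@(V['top'][:3]@np.r_[p,1]); print(q[:2]/q[2], (W['view'][:3,:3].T@-W['view'][:3,3]), s['clock'])
print([np.abs(eyes.grab_frame('scene')['view']-V['scene']).max()])
```

```text
[0.54003188 0.27002113 0.18012362] tcp (np.float64(315.4300523084149), np.float64(275.84072478519107)) cap (np.float64(315.39101264936403), np.float64(265.52563540354464)) collar (np.float64(315.43058601921655), np.float64(254.4553399045243)) head (np.float64(315.43627861981594), np.float64(252.87145455147478))
[180.06363422 236.09554258] [0.50938464 0.33185001 0.35382971] 4.7833
[np.float64(4.58132456888638e-05)]
```

View pics/c4.png

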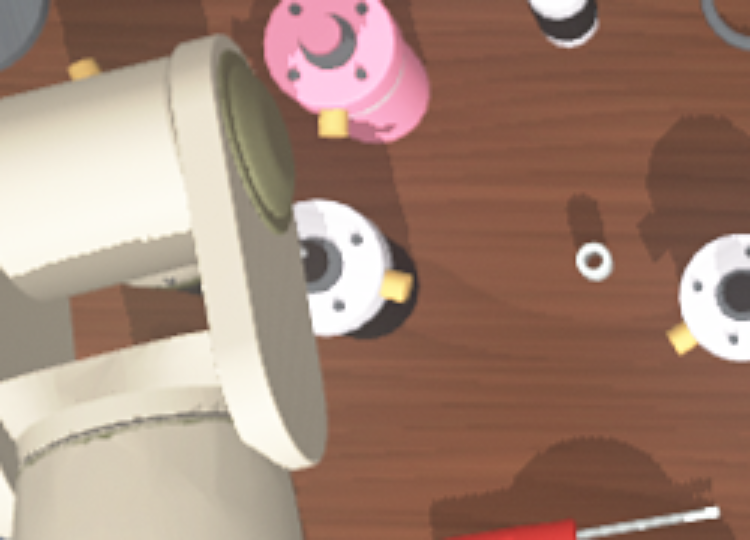

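```bash
python3 - <<'E'
from h import *
a=np.arctan2(.27,.54); r=np.array([np.cos(a),np.sin(a),0]); t=np.array([-np.sin(a),np.cos(a),0]); p=np.array([.54,.27,.180]); up=np.array([0,0,1.])
def sp(X): q=K['scene']@(V['scene'][:3]@np.r_[X,1]); return (q[:2]/q[2]).round(1)
for n,d in dict(o=0*r,t=.011*t,mt=-.011*t,r=.011*r,up10=.01*up,up20=.02*up,up26=.026*up,pt19=.019*up).items(): print(n,sp(p+d))
E
python3 - <<'E'
import cv2
cv2.imwrite("pics/c5.png",cv2.resize(cv2.imread("pics/wrist1.png")[210:400,210:430],None,fx=3.4,fy=3.1,interpolation=cv2.INTER_CUBIC))
E
```

```text
o [431.6 198. ]
t [434.5 195.7]
mt [428.7 200.4]
r [436.3 200.2]
up10 [432.4 194. ]
up20 [433.2 189.9]
up26 [433.7 187.4]
pt19 [433.2 190.3]
```

View pics/c5.png

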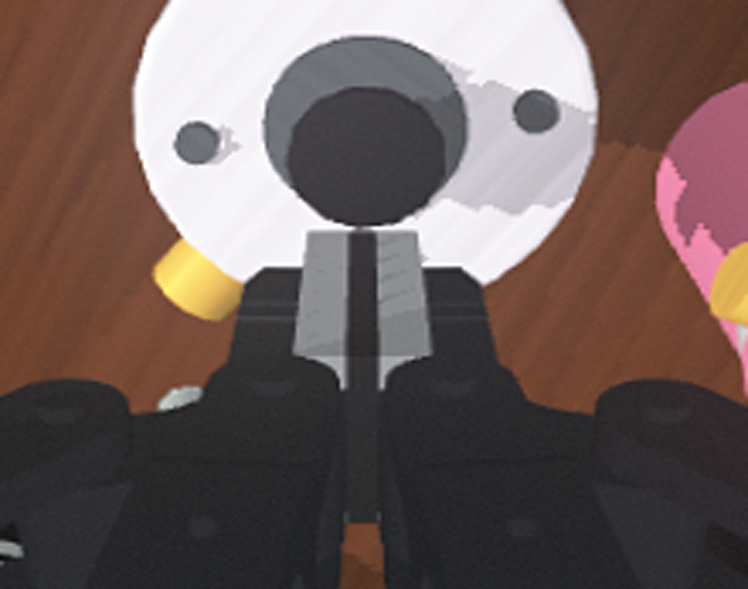

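Run:
```python
from h import *
from bench import env, kinematics, monitor, eyes, job
W=eyes.grab_frame("wrist"); k=W['mtx']
def wp(X):
    c=(W['view']@np.r_[X,1])[:3]; th=np.arctan2(np.hypot(c[0],c[1]),c[2]); r=th*k[0,0]; ph=np.arctan2(c[1],c[0]); return np.round((k[0,2]+r*np.cos(ph),k[1,2]+r*np.sin(ph)),1)
s=monitor.sense(); p=s['position']
R=Ro.from_quat(s['ee_rot']).as_matrix()
for d in ([0,0,0],[0,.011,0],[0,-.011,0],[-.01,0,0],[-.02,0,0],[-.02,.011,0],[-.02,-.011,0],[-.01,-.011,0],[-.01,.011,0],[0,0,.01]): print(d,wp(p+R@np.array(d)))
for dx in (-.005,0,.005):
  for dy in (-.005,0,.005): print(dx,dy,wp((.54+dx,.27+dy,.165)),wp((.54+dx,.27+dy,.143)))
```

```text
[0, 0, 0] [315.5 275.9]
[0, 0.011, 0] [315.5 255.1]
[0, -0.011, 0] [315.5 295.8]
[-0.01, 0, 0] [315.4 283.6]
[-0.02, 0, 0] [315.4 292.2]
[-0.02, 0.011, 0] [315.4 269.5]
[-0.02, -0.011, 0] [315.4 313.7]
[-0.01, -0.011, 0] [315.5 304.3]
[-0.01, 0.011, 0] [315.4 261.9]
[0, 0, 0.01] [335.4 275.9]
-0.005 -0.005 [303.1 269.5] [304.3 256.5]
-0.005 0 [307.2 261.7] [308.  249.4]
-0.005 0.005 [311.3 253.8] [311.7 242.2]
0 -0.005 [311.4 273.3] [311.8 260. ]
0 0 [315.5 265.6] [315.5 252.9]
0 0.005 [319.6 257.8] [319.3 245.8]
0.005 -0.005 [319.6 277.1] [319.2 263.5]
0.005 0 [323.7 269.5] [323.  256.5]
0.005 0.005 [327.9 261.7] [326.8 249.4]
```

The shut tips in the scene view, at (435,187), sit higher than the reported TCP projects, (432,198). I'll descend slowly with a low guard and look before pressing.

Run:
```python
from h import *
from bench import env, kinematics, monitor, eyes, job
import cv2
x,y,z=TG['tall']
s0=monitor.sense()
g=env.movel([x,y,.168],.02,guard=1.8)
s=monitor.sense(); print(g,s['position'],s['finger_gap'],s['contact_force']-s0['contact_force'],s['clock'])
a=eyes.grab_frame("scene")["frame"][:,:,::-1]; b=eyes.grab_frame("wrist")["frame"][:,:,::-1]
cv2.imwrite("pics/c6.png",np.hstack([cv2.resize(a[150:240,390:480],(400,400),interpolation=cv2.INTER_CUBIC),cv2.resize(b[200:320,255:375],(400,400),interpolation=cv2.INTER_CUBIC)]))
```

```text
False [0.54005347 0.27002203 0.16806573] -0.001811378748105626 [-0.1485079  -1.29721989  0.52398522] 5.6333
```

View pics/c6.png

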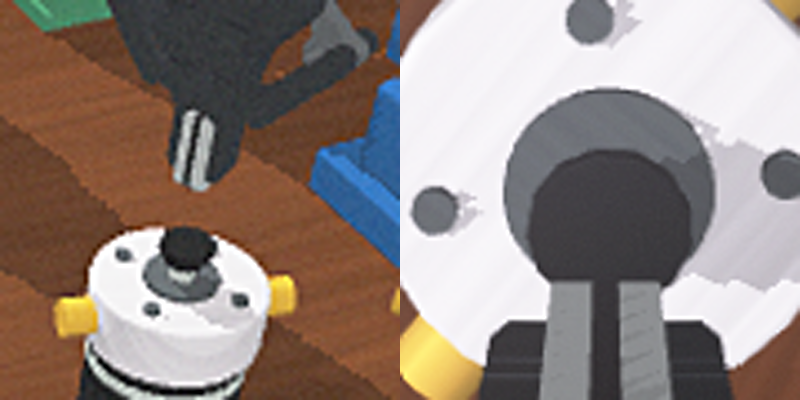

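Run:
```python
from h import *
from bench import env, kinematics, monitor, eyes, job
import cv2
x,y,z=TG['tall']
def fz():
    v=[]
    for _ in range(6): env.hold(.03); v.append(monitor.sense()['contact_force'])
    return np.mean(v,0).round(2),np.std(v,0).round(2)
print(fz())
g=env.movel([x,y,.160],.01,guard=3)
s=monitor.sense(); print(g,s['position'],s['clock'],fz())
a=eyes.grab_frame("scene")["frame"][:,:,::-1]; b=eyes.grab_frame("wrist")["frame"][:,:,::-1]
cv2.imwrite("pics/c7.png",np.hstack([cv2.resize(a[150:240,390:480],(400,400),interpolation=cv2.INTER_CUBIC),cv2.resize(b[200:320,255:375],(400,400),interpolation=cv2.INTER_CUBIC)]))
```

```text
(array([ 0.12, -0.4 ,  0.46]), array([0.57, 0.45, 0.62]))
False [0.54002675 0.27001757 0.16007985] 6.8833 (array([-0.25, -0.18,  0.11]), array([0.33, 0.47, 0.51]))
```

View pics/c7.png

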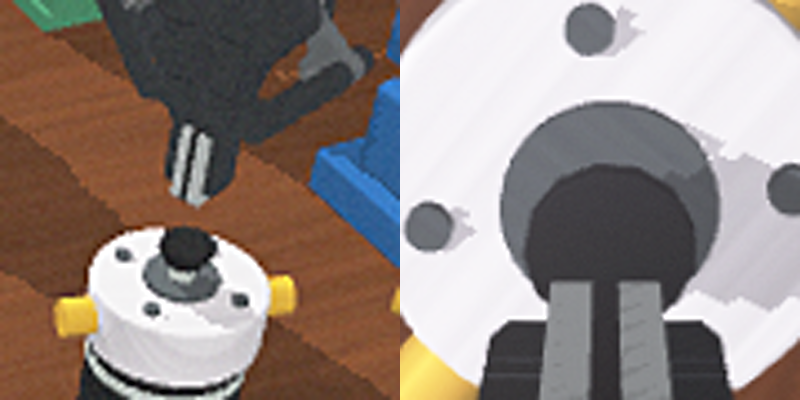

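```bash
cat >> h.py <<'E'
def fz(monitor,env,n=6):
    v=[]
    for _ in range(n): env.hold(.03); v.append(monitor.sense()['contact_force'])
    return np.mean(v,0).round(2)
E
python3 - <<'E'
from h import *
from bench import env, kinematics, monitor, eyes, job
import cv2
x,y,z=TG['tall']
for zt in (.152,.146,.142):
    g=env.movel([x,y,zt],.015,guard=2.5)
    s=monitor.sense(); f=fz(monitor,env); print(g,s['position'],s['clock'],f)
    if f[2]>1.5: break
a=eyes.grab_frame("scene")["frame"][:,:,::-1]; b=eyes.grab_frame("wrist")["frame"][:,:,::-1]
cv2.imwrite("pics/c8.png",np.hstack([cv2.resize(a[150:240,390:480],(400,400),interpolation=cv2.INTER_CUBIC),cv2.resize(b[200:320,255:375],(400,400),interpolation=cv2.INTER_CUBIC)]))
E
```

```text
False [0.54002588 0.26999168 0.15203015] 7.8667 [-0.49  0.24 -0.07]
False [0.54002314 0.26998662 0.14599771] 8.6167 [0.32 0.04 0.22]
False [0.53995411 0.27001626 0.14187518] 9.2333 [ 0.08 -0.13  0.03]
```

View pics/c8.png

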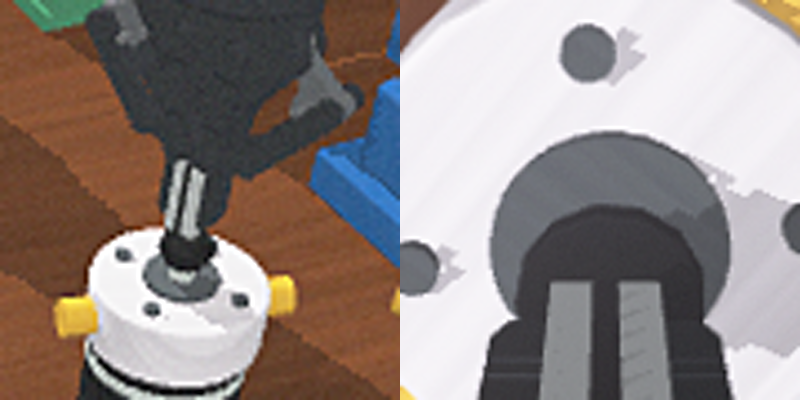

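Run:
```python
from h import *
from bench import env, kinematics, monitor, eyes, job
import cv2
x,y,z=TG['tall']
for zt in (.1395,.137,.1345):
    g=env.movel([x,y,zt],.01,guard=2.2)
    s=monitor.sense(); f=fz(monitor,env); print(g,s['position'],s['clock'],f)
    if f[2]>1.3: break
a=eyes.grab_frame("scene")["frame"][:,:,::-1]; b=eyes.grab_frame("wrist")["frame"][:,:,::-1]
cv2.imwrite("pics/c9.png",np.hstack([cv2.resize(a[150:240,390:480],(400,400),interpolation=cv2.INTER_CUBIC),cv2.resize(b[200:320,255:375],(400,400),interpolation=cv2.INTER_CUBIC)]))
```

```text
False [0.53995962 0.26998937 0.13941365] 9.9333 [-0.09  0.01  0.25]
False [0.53997192 0.26999127 0.13691506] 10.5333 [-0.11  0.15  0.04]
False [0.53997307 0.26999451 0.13443468] 11.1333 [-0.04  0.16  0.  ]
```

View pics/c9.png

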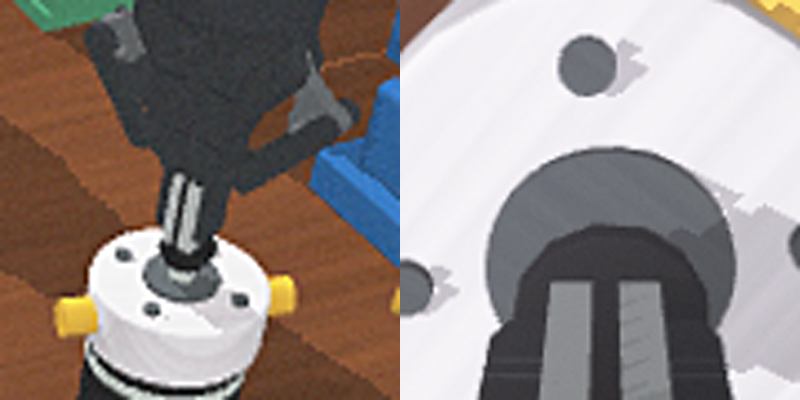

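Run:
```python
from h import *
from bench import env, kinematics, monitor, eyes, job
import cv2
x,y,z=TG['tall']
for zt in (.132,.1295,.127):
    g=env.movel([x,y,zt],.01,guard=2.2)
    s=monitor.sense(); f=fz(monitor,env); print(g,s['position'],s['clock'],f)
    if f[2]>1.3: break
a=eyes.grab_frame("scene")["frame"][:,:,::-1]; b=eyes.grab_frame("wrist")["frame"][:,:,::-1]
cv2.imwrite("pics/c10.png",np.hstack([cv2.resize(a[150:240,390:480],(400,400),interpolation=cv2.INTER_CUBIC),cv2.resize(b[200:320,255:375],(400,400),interpolation=cv2.INTER_CUBIC)]))
```

```text
False [0.54006375 0.26999128 0.13204984] 11.8333 [0.6  0.13 1.03]
False [0.54004483 0.27002353 0.1294723 ] 12.4333 [0.77 0.3  1.31]
```

View pics/c10.png

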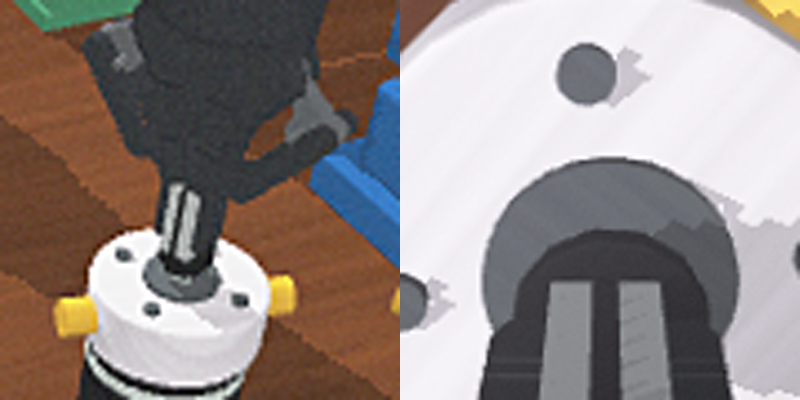

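Run:
```python
from h import *
from bench import env, kinematics, monitor, eyes, job
import cv2
x,y,z=TG['tall']
for zt in (.1278,.1263,.1253,.1243):
    g=env.movel([x,y,zt],.01,guard=3)
    f=fz(monitor,env,9);s=monitor.sense(); print(g,s['position'],s['clock'],f,s['ft_torque'].round(2))
    if f[2]>2.0: break
a=eyes.grab_frame("scene")["frame"][:,:,::-1]; b=eyes.grab_frame("wrist")["frame"][:,:,::-1]
cv2.imwrite("pics/c11.png",np.hstack([cv2.resize(a[150:240,390:480],(400,400),interpolation=cv2.INTER_CUBIC),cv2.resize(b[200:320,255:375],(400,400),interpolation=cv2.INTER_CUBIC)]))
```

```text
False [0.54000261 0.26997441 0.12774657] 13.35 [0.92 0.22 1.35] [ 0.02 -0.2  -0.01]
False [0.54001798 0.26998585 0.12627225] 13.95 [1.1  0.24 1.71] [ 0.03 -0.25  0.03]
False [0.54001288 0.26999409 0.12531383] 14.5 [0.94 0.31 2.19] [ 0.06 -0.22 -0.  ]
```

View pics/c11.png

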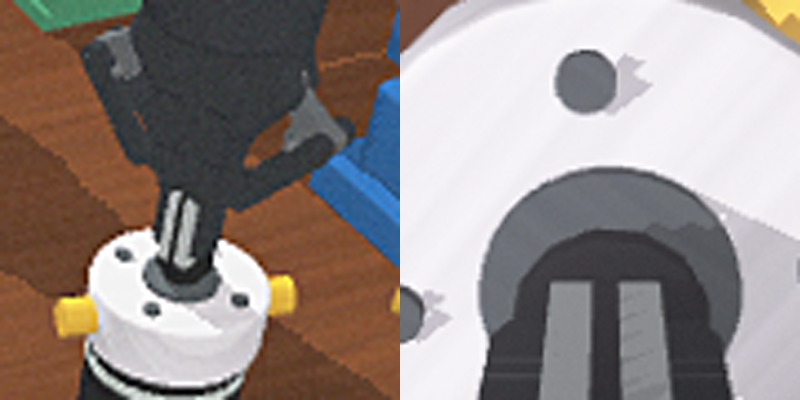

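Run:
```python
from h import *
from bench import env, kinematics, monitor, eyes, job
import cv2
x,y,z=TG['tall']
for zt in (.1247,.1241):
    g=env.movel([x,y,zt],.01,guard=3)
    f=fz(monitor,env,12);s=monitor.sense(); print(g,s['position'],s['clock'],f,s['ft_torque'].round(2))
    if f[2]>3.2: break
a=eyes.grab_frame("scene")["frame"][:,:,::-1]; b=eyes.grab_frame("wrist")["frame"][:,:,::-1]
cv2.imwrite("pics/c12.png",np.hstack([cv2.resize(a[150:240,390:480],(400,400),interpolation=cv2.INTER_CUBIC),cv2.resize(b[200:320,255:375],(400,400),interpolation=cv2.INTER_CUBIC)]))
```

```text
False [0.54003196 0.26999829 0.12472539] 15.25 [1.16 0.02 2.04] [ 0.08 -0.15  0.01]
False [0.53998434 0.27001148 0.12410035] 15.9 [1.13 0.39 2.45] [ 0.04 -0.15 -0.02]
```

View pics/c12.png

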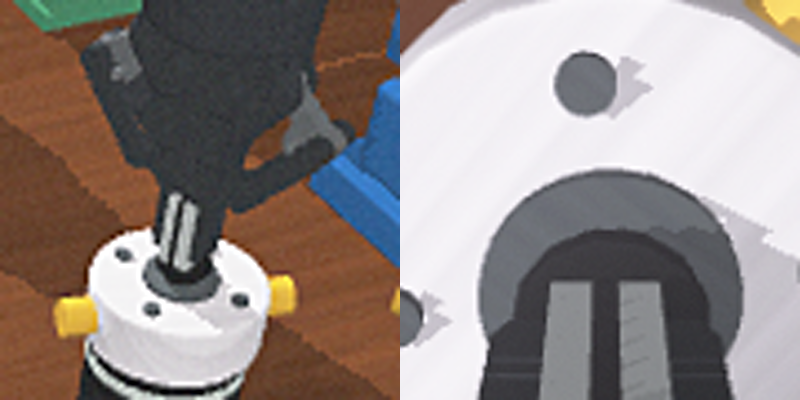

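Run:
```python
from h import *
from bench import env, kinematics, monitor, eyes, job
import cv2
x,y,z=TG['tall']
for zt in (.1234,.1227,.122,.1213):
    g=env.movel([x,y,zt],.01,guard=3)
    f=fz(monitor,env,8);s=monitor.sense(); print(g,s['position'],s['clock'],f,s['ft_torque'].round(2))
    if f[2]>3.9: break
a=eyes.grab_frame("scene")["frame"][:,:,::-1]; b=eyes.grab_frame("wrist")["frame"][:,:,::-1]
cv2.imwrite("pics/c13.png",np.hstack([cv2.resize(a[150:240,390:480],(400,400),interpolation=cv2.INTER_CUBIC),cv2.resize(b[200:320,255:375],(400,400),interpolation=cv2.INTER_CUBIC)]))
```

```text
False [0.53998871 0.26999653 0.12338654] 16.5167 [1.16 0.48 2.48] [ 0.01 -0.18 -0.03]
False [0.54003091 0.26999826 0.12276564] 17.0333 [1.19 0.12 3.23] [ 0.05 -0.2   0.01]
False [0.54005313 0.27001442 0.12209569] 17.55 [ 1.05 -0.4   4.45] [ 0.05 -0.17  0.04]
```

View pics/c13.png

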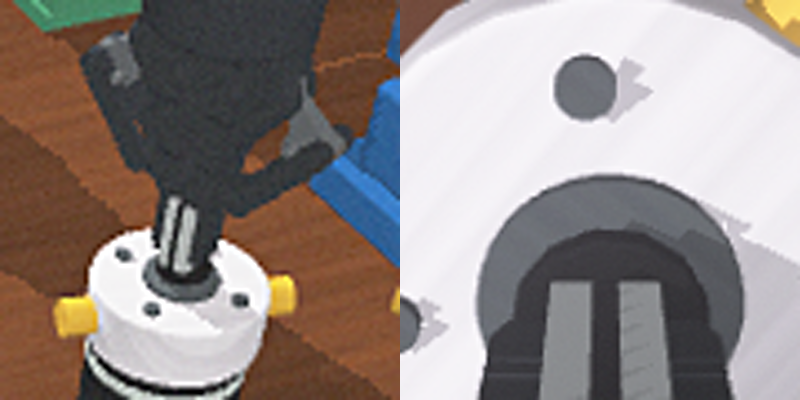

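Force rises sharply at the stop (4.45 N, slope ~1.8 N/mm), so the tall stem is down. The usable tip sits about 32 mm behind the reported TCP, so I'll apply that to the next filters. Next: retreat, check, and go to the middle filter.

Run:
```python
from h import *
from bench import env, kinematics, monitor, eyes, job
import cv2
x,y,z=TG['tall']
env.movel([x,y,.16],.08); 
x,y,z=TG['mid']; a=np.arctan2(y,x); x-=.002*np.sin(a); y+=.002*np.cos(a); q=quat(a)
env.reach([x,y,.15],q); env.movel([x,y,.104],.07)
env.hold(.1)
im=eyes.grab_frame("scene")["frame"][:,:,::-1]; b=eyes.grab_frame("wrist")["frame"][:,:,::-1]; cv2.imwrite("pics/s14.png",im)
s=monitor.sense(); print(s['clock'],s['position'],s['joints'].round(2),fz(monitor,env,4))
r=lambda m:cv2.resize(m,(266,266),interpolation=cv2.INTER_CUBIC)
cv2.imwrite("pics/c14.png",np.hstack([r(im[150:240,390:480]),r(im[240:330,140:230]),r(b[200:320,255:375])]))
```

```text
21.125 [ 0.55993513 -0.23608961  0.10442738] [-0.59  0.57  1.36  0.    1.21 -0.19] [-0.23 -0.03  0.2 ]
```

View pics/c14.png

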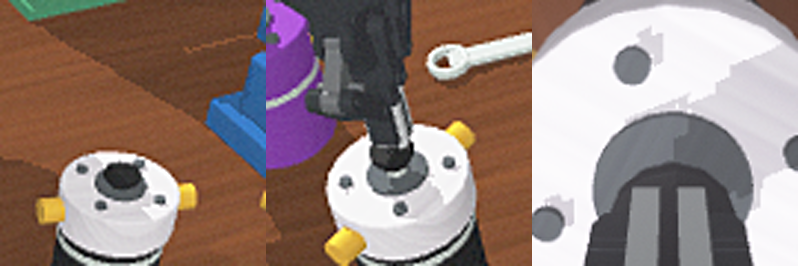

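```bash
cat >> h.py <<'E'
def press(env,monitor,x,y,z0,n=6):
    # z0: TCP reading expected when stem reaches its stop
    print(env.movel([x,y,z0+.0005],.012,guard=4), monitor.sense()['clock'])
    zt=z0+.0005
    for _ in range(n):
        f=fz(monitor,env,7); s=monitor.sense(); print(s['position'].round(4),round(s['clock'],2),f)
        if f[2]>4.2: return True
        zt-=.0006; env.movel([x,y,zt],.01,guard=3)
    return False
E
python3 - <<'E'
from h import *
from bench import env, kinematics, monitor, eyes, job
import cv2
x,y,z=TG['mid']; a=np.arctan2(y,x); x-=.002*np.sin(a); y+=.002*np.cos(a)
print(press(env,monitor,x,y,.0882))
im=eyes.grab_frame("scene")["frame"][:,:,::-1]; b=eyes.grab_frame("wrist")["frame"][:,:,::-1]; cv2.imwrite("pics/s15.png",im)
r=lambda m:cv2.resize(m,(400,400),interpolation=cv2.INTER_CUBIC)
cv2.imwrite("pics/c15.png",np.hstack([r(im[240:330,140:230]),r(b[200:320,255:375])]))
E
```

```text
False 22.6833
[ 0.5598 -0.2359  0.0887] 22.92 [-0.2  -0.21  2.65]
[ 0.5598 -0.236   0.0881] 23.4 [-0.35  0.11  2.64]
[ 0.5598 -0.236   0.0876] 23.88 [-0.83  0.32  3.68]
[ 0.5598 -0.236   0.087 ] 24.37 [-0.83  0.32  4.74]
True
```

View pics/c15.png

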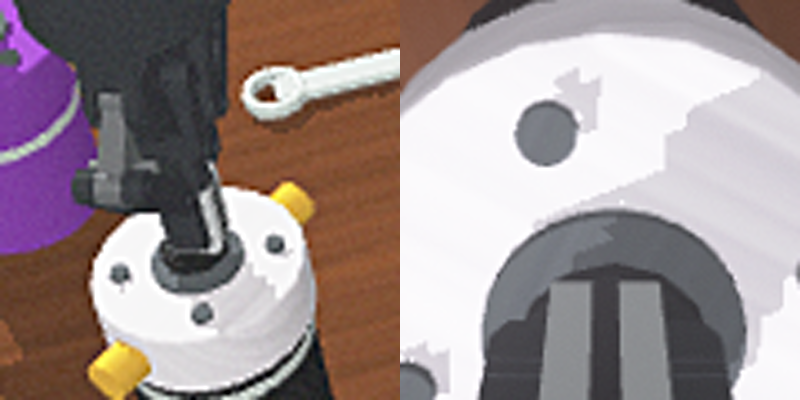

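The middle one shows the same stop signature at 4.7 N. Now the short one.

Run:
```python
from h import *
from bench import env, kinematics, monitor, eyes, job
import cv2
x,y,z=TG['mid']; a=np.arctan2(y,x); x-=.002*np.sin(a); y+=.002*np.cos(a)
env.movel([x,y,.14],.09)
x,y,z=TG['short']; a=np.arctan2(y,x); x-=.002*np.sin(a); y+=.002*np.cos(a); q=quat(a)
env.reach([x,y,.12],q); env.movel([x,y,.070],.06); env.hold(.1)
im=eyes.grab_frame("scene")["frame"][:,:,::-1]; b=eyes.grab_frame("wrist")["frame"][:,:,::-1]
s=monitor.sense(); print(s['clock'],s['position'],s['joints'].round(2),fz(monitor,env,4))
r=lambda m:cv2.resize(m,(266,266),interpolation=cv2.INTER_CUBIC)
cv2.imwrite("pics/c16.png",np.hstack([r(im[240:330,140:230]),r(im[215:305,263:353]),r(b[200:320,255:375])]))
```

```text
27.3583 [0.53214154 0.00698016 0.0703073 ] [-0.21  0.47  1.64 -0.    1.04 -0.22] [-0.16 -0.1   0.11]
```

View pics/c16.png

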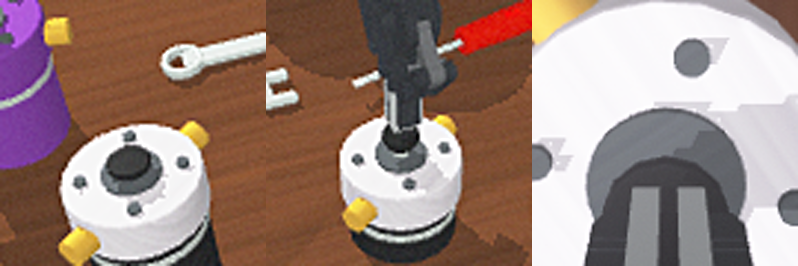

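Middle cap is down and its filter is unshifted. The tips are over the short filter's cap, so I'll press it.

Run:
```python
from h import *
from bench import env, kinematics, monitor, eyes, job
import cv2
x,y,z=TG['short']; a=np.arctan2(y,x); x-=.002*np.sin(a); y+=.002*np.cos(a)
ok=press(env,monitor,x,y,.0528); print(ok)
if ok:
    env.movel([x,y,.14],.09); env.reach([.40,.03,.26],quat(0.07)); env.hold(.2)
T=eyes.grab_frame("top")["frame"][:,:,::-1]; im=eyes.grab_frame("scene")["frame"][:,:,::-1]
cv2.imwrite("pics/s17.png",im); cv2.imwrite("pics/t17.png",T)
s=monitor.sense(); print(s['clock'],s['position'],fz(monitor,env,4))
r=lambda m:cv2.resize(m,(266,266),interpolation=cv2.INTER_CUBIC)
cv2.imwrite("pics/c17.png",np.hstack([r(im[163:253,385:475]),r(im[247:337,140:230]),r(im[215:305,263:353])]))
```

```text
False 29.0333
[0.532  0.007  0.0533] 29.27 [-0.57  0.21  2.66]
[0.532  0.007  0.0527] 29.75 [-0.85  0.2   3.29]
[0.532  0.007  0.0522] 30.23 [-1.07  0.15  4.65]
True
32.4083 [0.40023713 0.02988769 0.25929391] [-0.2   0.09 -0.25]
```

View pics/c17.png

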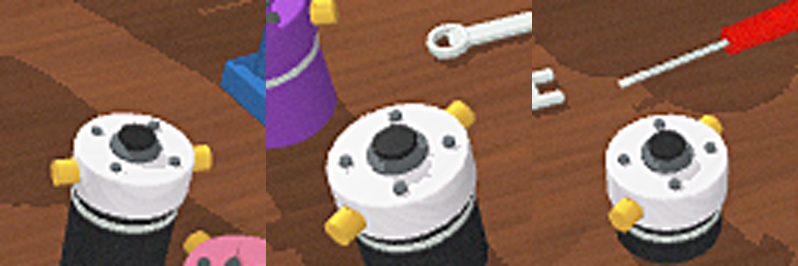

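View pics/s17.png

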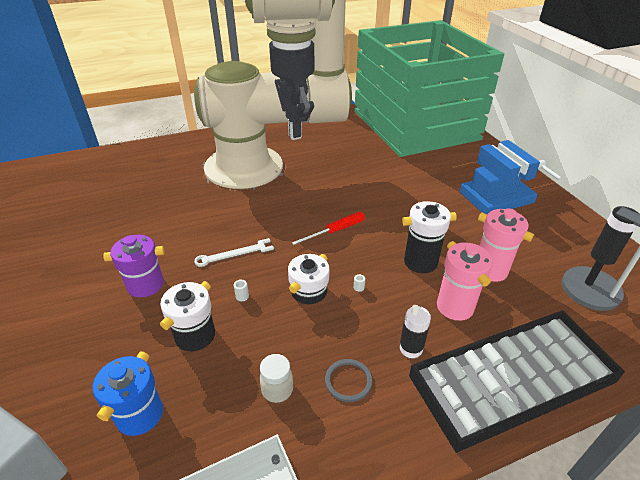

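All three caps are down, and everything else looks where it was. One quick numeric check of travel before handing in.

Run:
```python
from h import *
import cv2
A=cv2.imread("pics/scene0.png"); B=cv2.imread("pics/s17.png")
c={'tall':(432,206),'mid':(183,291),'short':(308,261)}
def sp(X): q=K['scene']@(V['scene'][:3]@np.r_[X,1]); return q[:2]/q[2]
for n,(u,v) in c.items():
    o=[]
    for im in (A,B):
        g=im.max(2)[v-12:v+16,u-12:u+12]; m=(g<62).astype(np.uint8)
        k,l,st,ce=cv2.connectedComponentsWithStats(m); i=1+np.argmax(st[1:,4]); o.append(np.r_[ce[i]+[u-12,v-12],st[i]])
    X=np.array(TG[n]); print(n,o[0].round(1),o[1].round(1),'expected 10mm shift',(sp(X-[0,0,.01])-sp(X)).round(2))
    # head shift: template match of the lower head/bowl
    t=A[v+14:v+44,u-28:u+28]; r=cv2.matchTemplate(B[v+8:v+50,u-34:u+34],t,cv2.TM_CCOEFF_NORMED); print('  body shift',np.array(cv2.minMaxLoc(r)[3])-6,cv2.minMaxLoc(r)[1])
```

```text
tall [431.6 205.5   6.    7.   13.   10.   96. ] [430.9 209.2   5.   11.   13.    9.   85. ] expected 10mm shift [-0.78  3.92]
  body shift [0 0] 0.9861283898353577
mid [182.9 291.9   4.    6.   15.   13.   68. ] [185.1 296.6   6.   11.   14.   11.   40. ] expected 10mm shift [1.12 3.89]
  body shift [0 0] 0.9945410490036011
short [308.1 260.9   6.    7.   13.   11.   99. ] [308.1 263.8   6.   10.   13.   10.   93. ] expected 10mm shift [0.08 3.63]
  body shift [0 0] 0.9963363409042358
```

Run:
```python
from bench import monitor, job
print(job.hand_in(), monitor.sense()['clock'])
```

```text
the job is handed in; nothing more can be done
the job is handed in; nothing more can be done
```

I pressed the caps in order (tall, middle, short) with the shut fingertips and handed the job in at about 32.6 s of the 51 s allowed.

**Stops reached:** each press ended when the force climbed steeply past the steady 2.5–2.7 N of travel. The final averaged readings were 4.45 N (tall), 4.74 N (middle) and 4.65 N (short).

**After release:** the last scene picture shows all three caps down. The caps moved 3.7, 4.7 and 2.9 px, against 3.9, 3.9 and 3.6 px expected for 10 mm. None of the filter bodies shifted (0 px), and by eye nothing else on the bench moved. The arm ended clear of everything.

**What disagreed:**
- The tips touched the caps about 32 mm farther down than the reported TCP implied. I found this with slow guarded moves on the tall filter, then applied it to the other two.
- Force readings at the start of the tall cap's travel were low, about 1–1.3 N where 3 N was expected.
- The short cap's shift is a little under the expected 10 mm. Its stem may have started up to 1.5 mm down, so I relied on the force rise at its stop.

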